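# Change over the trays at the handle bench

## Robot

A 6-joint arm with a two-finger parallel gripper is mounted at the origin on the work surface. World frame = base frame: x ahead of the robot, y to its left, z up, the work surface at z = 0. Lengths are in m, angles in degrees, forces in N, time in s.
With the tool pointing down it reaches from about 0.25 to 0.8 m from the base axis. Payload 8.5 kg.
Tool frame: the origin (TCP) lies midway between the tips of the shut fingers; the grasp point (between the pads) lies 19 mm behind it; z points along the fingers, y is the direction in which the jaws open and shut (so a half turn about z gives the same grasp; the last joint's range is limited). The gripper opens to 85 mm and grips with 20 to 120 N. Pads are 22 mm wide; open, the fingers measure 114 mm over their backs; the gripper's body (76 mm by 85 mm) begins 54 mm behind the grasp point. The pads swing forward as they close: fully open they stand 13 mm farther back than shut.
Start: joints at [-64.859, 13.648, -0.773, 75.585, 0, 90], TCP at [0.223, -0.475, 0.203] pointing down, gripper open.
Joint ranges: [-152.45, 152.45], [-59.26, 108.67], [-65.41, 83.53], [-104.44, 129.93], [-82.83, 76.93], [-180, 180]. Speed limits (degrees/s): [127.2, 127.2, 159.86, 180, 180, 180].

## Interface

Orientations are given as a 3x3 rotation matrix whose columns are the frame's x, y, z axes.
In Python, from station import r gives the robot as it stands.
- The arm moves only by the tool carry_out, never from a script. Its argument "plan" is text: rows parted by semicolons, each of 4 numbers parted by spaces: the shift along the tool's x, y, z in cm, then the turn about the tool's z in rad. A call has 1 to 12 rows; each row is the pose to reach, as a shift and turn from the pose commanded when the call began, along the tool's axes at that moment; what a row does not reach only later rows make up. A row lasts 1/8 s, in which the tool goes at most 62.5 mm and 10.7 degrees, less where a joint would pass 70% of its speed; a pose out of reach is approached as far as the arm can. A call with a gripper value outside its range is refused whole. "fingers" is the finger opening in cm, from 0 to 8.54, set as the call begins (left out, the last holds). The fingers move at their own pace and stop on an object; "newtons" is the grip in N (left out, the last holds). Time passes only in rows, so rows that repeat a pose let the fingers close. It gives the time, the measured TCP pose, the force and the opening at its end, in the units of the state.
- r.state(): the state, without advancing time (a new reading comes with each control period).
- r.read_camera(name): name is "side" or "top"; returns a dict with "color" (480x640x3 uint8, blue, green, red), "range_z" (480x640 float32, m along the optical axis (not along the pixel's ray), 0 where there is no reading), "fovy" (degrees; the focal length in pixels is half the picture's height over the tangent of half this angle, whatever the lens; pixels are square), "cx", "cy" (the principal point, pixels), "extrinsics" (4x4, takes a point from world to camera coordinates). Camera axes: x right, y down, z forward; pixel columns grow to the right and rows downward; lengths in m; the calibration is good to about 2 mm. A picture is of the moment at which its call begins.
- r.finish_job(): hands the job in, once; it reports no verdict.
Trained networks look in the newest picture that a camera, given by its name, has taken for a name from the list of things; names that differ only in an ending like _2 or _b are one class to them, and where a whole thing is asked for, a point or a joint stands for the part that bears it (a point fixed in the world has none). Each returns a list of dicts, best first, with "confidence" (0 to 1); they miss things now and then, are a little off and sometimes report something else, mostly with a low value. They report only what shows in the picture. A call takes as long as a camera call. They do not tell look-alikes from the thing itself.
- r.spot_in(query, camera): "point" ([column, row] in pixels, amid what is visible of it).
- r.outline_of(query, camera): "mask" (480x640 bool, what is visible of it) and "point" ([column, row] in pixels, amid what is visible of it).
The state is a dict: "t": time; "q": joint angles; "joint_velocities": joint speeds; "effort": joint torques, N m; "tool_pos": TCP position; "ee_rot": TCP orientation; "force": force on the tool from outside, world axes, zero at the start; "torque": the same for the moment, N m; "gripper_width": finger opening in m.
Only numpy, scipy, OpenCV 4.12 (cv2) and the standard library are available. Lean on these libraries where they do the work, as an engineer would, in place of code of your own. Each camera call takes 0.05 s, during which the arm holds its last target.

## Task

Three trays slide on runners at the handle bench and only one may stand out at a time. First push the tray with the hammer heads fully home, then hook a fingertip behind the lip of the tray with the wooden handles and draw it all the way out to its stop, without pinching the lip. Leave the tray with the brass rings closed, let everything stay lying in its tray, do not disturb the other things on the bench, and finish clear of everything.

Things in the scene. Friction and masses are not known exactly. Their poses are not given: they have to be found in the camera images.
- blank_tray (a joint): how far the tray that holds the two wooden handles is drawn out along its runner: 0 fully home, 0.12 m out at its stop. It slides level towards the robot side on one of three identical green runners (215 x 116 mm, up to 54 mm high) side by side about 150 mm apart on a fixed board; which tray is in which place varies; about 3 N of friction plus light damping, no spring, it stays where it is left. It starts home or up to 12 mm out
- blank_lip (a point): upright steel lip across the front end (robot side) of the tray that holds the two wooden handles: 98 mm wide, 3 mm thick, 32 mm high over the tray's inner floor. Origin at mid width, on the lip's outer side (against the front plate), level with that floor (26 mm above the bench). x points along the runner towards home (drawing out is -x), y along the lip, z up; the lip fills x 0 to 3 mm
- blank_face (a point): the front plate on the outside of the lip of the tray that holds the two wooden handles: 98 mm wide, 3 mm thick, its top 3 mm below the lip's top; carries a blank paper label. Origin at mid width on its outer surface (which faces the robot side), level with the tray's inner floor; axes as for the lip
- blank_bed (a point): middle of the floor of the long rear compartment of the tray that holds the two wooden handles, behind the cross wall (180 mm long, 92 mm wide); axes as for the lip, it moves with the tray. Between lip and cross wall is an empty finger pocket 65 mm long, 92 mm wide; cross wall 14 mm, side walls 18 mm high over the floor
- head_tray (a joint): how far the tray that holds the two steel hammer heads is drawn out along its runner: 0 fully home, 0.12 m out at its stop. It slides level towards the robot side on one of three identical green runners (215 x 116 mm, up to 54 mm high) side by side about 150 mm apart on a fixed board; which tray is in which place varies; about 3 N of friction plus light damping, no spring, it stays where it is left. It starts 40 to 90 mm out
- head_lip (a point): upright steel lip across the front end (robot side) of the tray that holds the two steel hammer heads: 98 mm wide, 3 mm thick, 32 mm high over the tray's inner floor. Origin at mid width, on the lip's outer side (against the front plate), level with that floor (26 mm above the bench). x points along the runner towards home (drawing out is -x), y along the lip, z up; the lip fills x 0 to 3 mm
- head_face (a point): the front plate on the outside of the lip of the tray that holds the two steel hammer heads: 98 mm wide, 3 mm thick, its top 3 mm below the lip's top; carries a blank paper label. Origin at mid width on its outer surface (which faces the robot side), level with the tray's inner floor; axes as for the lip
- head_bed (a point): middle of the floor of the long rear compartment of the tray that holds the two steel hammer heads, behind the cross wall (180 mm long, 92 mm wide); axes as for the lip, it moves with the tray. Between lip and cross wall is an empty finger pocket 65 mm long, 92 mm wide; cross wall 14 mm, side walls 18 mm high over the floor
- ferrule_tray (a joint): how far the tray that holds the two brass rings is drawn out along its runner: 0 fully home, 0.12 m out at its stop. It slides level towards the robot side on one of three identical green runners (215 x 116 mm, up to 54 mm high) side by side about 150 mm apart on a fixed board; which tray is in which place varies; about 3 N of friction plus light damping, no spring, it stays where it is left. It starts home
- ferrule_lip (a point): upright steel lip across the front end (robot side) of the tray that holds the two brass rings: 98 mm wide, 3 mm thick, 32 mm high over the tray's inner floor. Origin at mid width, on the lip's outer side (against the front plate), level with that floor (26 mm above the bench). x points along the runner towards home (drawing out is -x), y along the lip, z up; the lip fills x 0 to 3 mm
- ferrule_face (a point): the front plate on the outside of the lip of the tray that holds the two brass rings: 98 mm wide, 3 mm thick, its top 3 mm below the lip's top; carries a blank paper label. Origin at mid width on its outer surface (which faces the robot side), level with the tray's inner floor; axes as for the lip
- ferrule_bed (a point): middle of the floor of the long rear compartment of the tray that holds the two brass rings, behind the cross wall (180 mm long, 92 mm wide); axes as for the lip, it moves with the tray. Between lip and cross wall is an empty finger pocket 65 mm long, 92 mm wide; cross wall 14 mm, side walls 18 mm high over the floor
- handle0: loose pale wooden handle blank, 150 x 26 x 18 mm, lying along its tray; origin at mid length on its underside
- hammerhead0: loose steel hammer head, 90 x 24 x 24 mm, lying along its tray; origin at mid length on its underside
- ferrule0: loose brass ring, 34 mm across, 24 mm high, standing in its tray; origin at the centre of its underside
- handle1: loose pale wooden handle blank, 150 x 26 x 18 mm, lying along its tray; origin at mid length on its underside
- hammerhead1: loose steel hammer head, 90 x 24 x 24 mm, lying along its tray; origin at mid length on its underside
- ferrule1: loose brass ring, 34 mm across, 24 mm high, standing in its tray; origin at the centre of its underside
- crate: yellow crate full of handles, 220 x 320 x 110 mm (the handles rise to about 160 mm), at the robot's right; origin at the centre of its underside
- hammer: hammer with wooden handle, 260 mm long, lying on the bench at the left; origin at mid length on its underside
- glue: white bottle, 56 mm across, 130 mm high, standing on the bench at the left; origin at the centre of its underside
- brush: hand brush, 160 mm long, lying on the bench at the right; origin at mid length on its underside
Mind the look-alikes: they are no part of the job. Leave any blue, green or orange look-alike of the handle1 alone.

How it is judged (in metres and radians):
On the way, in this order (a step that is already met when the one before it is completed fails the run):
1. the tray with the hammer heads is pushed fully home (value of joint head_tray below 0.006 m and value of joint blank_tray below 0.03 m), for 0.2 s.
2. a finger behind the lip draws the tray with the wooden handles (contact force between the fingers and blank_tray_c5 above 0.5 N and value of joint blank_tray above 0.04 m), for 0.05 s.
3. the tray with the wooden handles is drawn out to its stop (value of joint blank_tray above 0.112 m), for 0.2 s.
At the end, for the whole second after the job is handed in: the tray with the wooden handles stands out within 8 mm of its stop and at rest, the tray with the hammer heads is within 6 mm of home, the tray with the brass rings within 8 mm of home, and the handles, hammer heads and rings all lie in their own trays' rear compartments (value of joint blank_tray above 0.112 m and value of joint head_tray below 0.006 m and value of joint ferrule_tray below 0.008 m and velocity of joint blank_tray between -0.01 and 0.01 m/s and x of handle0 in the frame of blank_bed between -0.092 and 0.092 m and y of handle0 in the frame of blank_bed between -0.046 and 0.046 m and z of each of handle0, handle1 in the frame of blank_bed below 0.02 m and x of handle1 in the frame of blank_bed between -0.092 and 0.092 m and y of handle1 in the frame of blank_bed between -0.046 and 0.046 m and x of hammerhead0 in the frame of head_bed between -0.092 and 0.092 m and y of hammerhead0 in the frame of head_bed between -0.046 and 0.046 m and z of each of hammerhead0, hammerhead1 in the frame of head_bed below 0.02 m and x of hammerhead1 in the frame of head_bed between -0.092 and 0.092 m and y of hammerhead1 in the frame of head_bed between -0.046 and 0.046 m and x of ferrule0 in the frame of ferrule_bed between -0.092 and 0.092 m and y of ferrule0 in the frame of ferrule_bed between -0.046 and 0.046 m and z of each of ferrule0, ferrule1 in the frame of ferrule_bed below 0.02 m and x of ferrule1 in the frame of ferrule_bed between -0.092 and 0.092 m and y of ferrule1 in the frame of ferrule_bed between -0.046 and 0.046 m); the robot touches nothing.
It fails at once if a handle, hammer head or ring is lifted more than about 20 mm (height (world z) of any of handle0, handle1, hammerhead0, hammerhead1, ferrule0, ferrule1 above 0.06 m).
It fails at once if the lip of a tray is pinched between the fingers (both its sides pressed at once) ((contact force between the fingers and blank_tray_c5 above 2 N and contact force between the fingers and blank_tray_c6 above 2 N) or (contact force between the fingers and head_tray_c5 above 2 N and contact force between the fingers and head_tray_c6 above 2 N) or (contact force between the fingers and ferrule_tray_c5 above 2 N and contact force between the fingers and ferrule_tray_c6 above 2 N)).
It fails at once if the tray with the brass rings is drawn out more than 15 mm (value of joint ferrule_tray above 0.015 m).
It fails at once if the crate, hammer, bottle or brush is moved more than 30 mm or the bottle tipped (distance of any of crate, hammer, glue, brush from where it was at the start of the episode above 0.03 m or angle between glue's own z axis and vertical above 0.4 rad).
It also fails if it takes over 56 s, if anything falls off the work surface, if the arm or the gripper's body presses on something with over 40 N, if the wrist force passes 120 N, or if a joint passes its speed limit or range.

## Working session

There is one attempt and no reset: what is moved stays moved. The work goes in short steps, Python scripts to look and compute and a tool call to move; the robot and the scene stay as the last step left them, time stands still between calls to the robot, and variables do not carry over. Pictures are saved under pics/ and viewed, and the job is handed in when it is done.

Besides the shell and the picture viewer there is one more tool, called after "Emit:" as name(argument=value, ...) on one line, values as JSON. carry_out: Moves the arm, as the interface text tells. Its arguments: {"type":"object","properties":{"plan":{"type":"string"},"fingers":{"type":"number"},"newtons":{"type":"number"}},"required":["plan"]}

```bash
mkdir -p pics
cat > h.py <<'E'
import numpy as np, cv2
from station import r
def cam(n):
    c=r.read_camera(n); c['f']=240/np.tan(np.radians(c['fovy'])/2); return c
def world(c,u,v,z=None):
    u=np.asarray(u,float);v=np.asarray(v,float)
    d=c['range_z'][v.astype(int),u.astype(int)] if z is None else z
    p=np.stack([(u-c['cx'])/c['f']*d,(v-c['cy'])/c['f']*d,d],-1)
    E=c['extrinsics']; return (p-E[:3,3])@E[:3,:3]
E
python3 - <<'E'
from h import *
for n in ('top','side'):
    c=cam(n); cv2.imwrite(f'pics/{n}0.png',c['color']); print(n,c['f'],c['cx'],c['cy'],c['extrinsics'].round(3).tolist())
    for q in ('blank_lip','head_lip','ferrule_lip','blank_face','head_face','ferrule_face','handle0','hammerhead0','ferrule0','blank_tray','head_tray','ferrule_tray'):
        for o in r.spot_in(q,n)[:3]:
            p=o['point']; print(q,np.round(p),round(o['confidence'],2),world(c,p[0],p[1]).round(3))
s=r.state();print(s['t'],s['tool_pos'],s['ee_rot'],s['gripper_width'],s['force'])
E
```

```text
top 440.27286156102576 319.71203332062134 240.77886296680106 [[-0.016, -1.0, -0.015, -0.025], [-0.985, 0.018, -0.173, 0.568], [0.173, 0.012, -0.985, 1.311], [0.0, 0.0, 0.0, 1.0]]
blank_lip [366. 202.] 0.66 [ 0.694 -0.184  0.028]
head_lip [274. 221.] 0.98 [0.636 0.106 0.045]
ferrule_lip [317. 198.] 0.65 [ 0.711 -0.029  0.028]
blank_face [367. 206.] 0.65 [ 0.683 -0.188  0.026]
blank_face [280. 223.] 0.62 [0.634 0.091 0.02 ]
head_face [278. 225.] 0.92 [0.625 0.096 0.024]
head_face [320. 199.] 0.31 [ 0.706 -0.038  0.029]
ferrule_face [318. 195.] 0.81 [ 0.72  -0.03   0.027]
ferrule_face [366. 200.] 0.55 [ 0.7   -0.186  0.029]
ferrule_face [316. 207.] 0.51 [ 0.68  -0.024  0.031]
handle0 [399. 311.] 0.81 [ 0.351 -0.273  0.019]
handle0 [269. 307.] 0.8 [0.368 0.125 0.013]
handle0 [372. 180.] 0.64 [ 0.759 -0.204  0.047]
hammerhead0 [283. 209.] 0.77 [0.672 0.079 0.048]
hammerhead0 [270. 206.] 0.58 [0.68  0.117 0.051]
hammerhead0 [275. 223.] 0.46 [0.631 0.105 0.026]
ferrule0 [314. 202.] 0.65 [ 0.693 -0.018  0.047]
blank_tray [363. 204.] 0.7 [ 0.684 -0.173  0.045]
head_tray [278. 227.] 0.76 [0.61
[... 677 characters left out ...]
.043]
hammerhead0 [273. 262.] 0.61 [0.673 0.086 0.048]
hammerhead0 [263. 276.] 0.57 [0.684 0.133 0.047]
hammerhead0 [298. 269.] 0.28 [0.621 0.076 0.024]
ferrule0 [263. 203.] 0.74 [ 0.757 -0.144  0.041]
ferrule0 [280. 235.] 0.54 [0.444 0.823 0.71 ]
ferrule0 [254. 230.] 0.45 [ 0.745 -0.02   0.047]
blank_tray [302. 198.] 0.68 [ 0.667 -0.213  0.02 ]
head_tray [293. 271.] 0.6 [0.63  0.081 0.023]
ferrule_tray [272. 232.] 0.73 [ 0.71  -0.05   0.023]
1.3 [ 0.22303726 -0.47523945  0.20338367] [[ 9.05245178e-01  4.24889592e-01 -4.34929410e-05]
 [ 4.24889594e-01 -9.05245177e-01  5.58759477e-05]
 [-1.56306664e-05 -6.90611303e-05 -9.99999997e-01]] 0.08552307978227618 [ 0.71307879 -0.26980603  1.09174327]
```

Run:
```python
import cv2
a=cv2.imread('pics/top0.png');cv2.imwrite('pics/top0z.png',cv2.resize(a[120:320,200:466],None,fx=3,fy=3,interpolation=2))
a=cv2.imread('pics/side0.png');cv2.imwrite('pics/side0z.png',cv2.resize(a[130:330,180:446],None,fx=3,fy=3,interpolation=2))
```

```text
(no output)
```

View pics/top0.png

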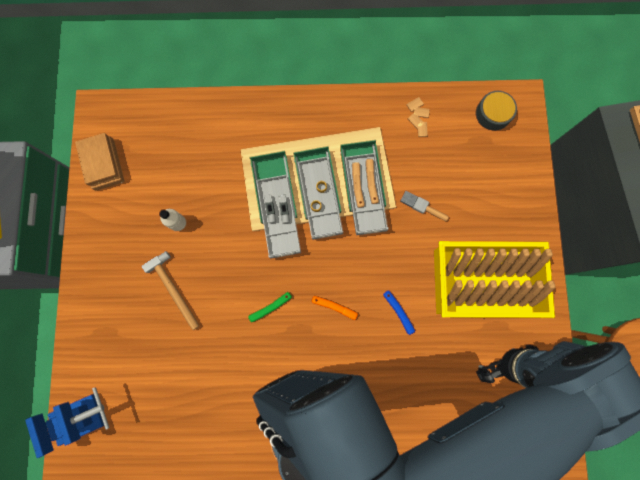

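View pics/top0z.png

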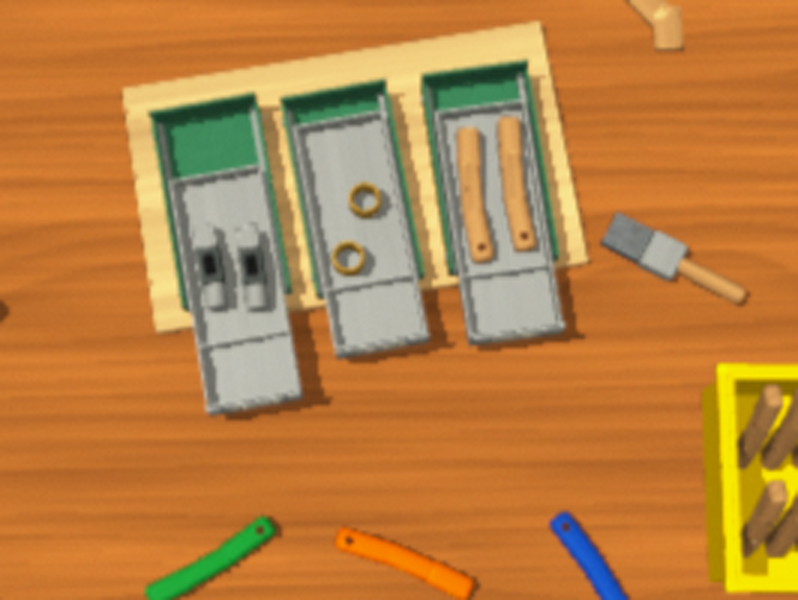

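View pics/side0z.png

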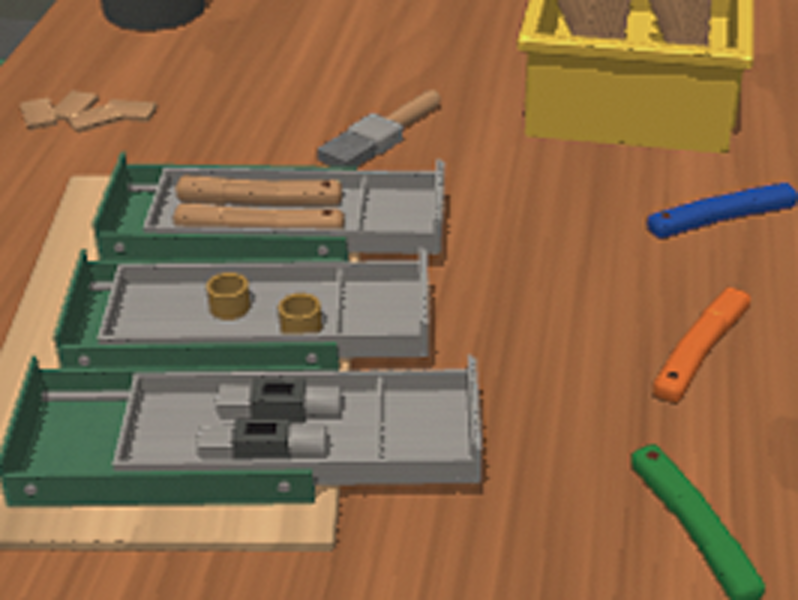

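```bash
cat >> h.py <<'E'
def cloud(c):
    v,u=np.mgrid[0:480,0:640]; P=world(c,u.ravel(),v.ravel()); P[c['range_z'].ravel()==0]=np.nan; return P.reshape(480,640,3)
def plane(c,u,v,z):
    E=c['extrinsics'];R=E[:3,:3];o=-R.T@E[:3,3]
    d=R.T@np.array([(u-c['cx'])/c['f'],(v-c['cy'])/c['f'],1]); return o+d*(z-o[2])/d[2]
E
python3 - <<'E'
from h import *
c=cam('top')
for n,pts in dict(head=[(207,410),(300,397)],ferr=[(337,353),(428,340)],blank=[(470,340),(563,328)]).items():
    P=[plane(c,200+a/3,120+b/3,.058) for a,b in pts]; d=P[0]-P[1]; print(n,np.round(P,4).tolist(),np.degrees(np.arctan2(-d[0],d[1])),np.linalg.norm(d))
for n in('top','side'):
    c=cam(n);P=cloud(c)
    m=(P[...,2]>.045)&(P[...,2]<.066)&(P[...,0]>.58)&(P[...,0]<.74)&(P[...,1]>-.27)&(P[...,1]<.18)
    nl,lab,st,_=cv2.connectedComponentsWithStats(m.astype(np.uint8))
    for i in range(1,nl):
        if st[i,4]>4:
            Q=P[lab==i]; print(n,st[i],Q.min(0).round(3),Q.max(0).round(3))
            if np.ptp(Q[:,1])>.05:
                k=np.polyfit(Q[:,1],Q[:,0],1);print('  fit x=',k, 'ang',np.degrees(np.arctan(k[0])), 'mean',Q.mean(0).round(4))
# board/wall direction: board top front edge not; use gray-level lines
E
```

```text
head [[0.52, 0.1206, 0.058], [0.5317, 0.0257, 0.058]] 7.017273870292784 0.09561748801565703
ferr [[0.5766, -0.0126, 0.058], [0.5884, -0.1061, 0.058]] 7.208861477310962 0.09426812201979709
blank [[0.5876, -0.1491, 0.058], [0.5984, -0.2448, 0.058]] 6.416405631386448 0.09624446829564402
top [317 187   9   4  14] [ 0.73  -0.054  0.046] [ 0.74  -0.029  0.053]
top [258 189   2   6   6] [0.722 0.155 0.046] [0.738 0.158 0.049]
top [349 188   2   5   5] [ 0.722 -0.133  0.046] [ 0.736 -0.13   0.049]
top [380 189   2   5   5] [ 0.718 -0.231  0.046] [ 0.731 -0.227  0.048]
top [356 190   6  10  18] [ 0.7   -0.167  0.045] [ 0.729 -0.151  0.052]
top [372 192   5  10  23] [ 0.692 -0.215  0.045] [ 0.722 -0.201  0.051]
top [264 195  12  28 168] [0.631 0.104 0.045] [0.719 0.138 0.058]
top [279 195  10  28 160] [0.63  0.063 0.045] [0.717 0.091 0.057]
top [360 198   3   3   5] [ 0.696 -0.17   0.045] [ 0.703 -0.164  0.048]
top [310 200  11  11  42] [ 0.666 -0.038  0.045] [ 0.699 -0.006  0.056]
top [291 206   2   5   5] [0.668 0.05  0.046] [0.681 0.054 0.048]
top [356 225  32   9  92] [ 0.59  -0.244  0.046
[... 178 characters left out ...]
 0.064]
  fit x= [-0.15963641  0.58005633] ang -9.069963540273925 mean [ 0.5893 -0.0576  0.0548]
side [324 183   4  25  65] [ 0.592 -0.241  0.045] [ 0.609 -0.141  0.06 ]
  fit x= [-0.1160201   0.57785581] ang -6.617874433989599 mean [ 0.5994 -0.1859  0.0536]
side [320 213   3  28  58] [ 0.582 -0.099  0.046] [ 0.599 -0.004  0.058]
  fit x= [-0.16271727  0.58212867] ang -9.242014155819513 mean [ 0.5896 -0.0458  0.0541]
side [257 222   6   8  16] [ 0.732 -0.052  0.045] [ 0.739 -0.025  0.05 ]
side [272 228  15  10  70] [ 0.667 -0.037  0.045] [ 0.701 -0.001  0.05 ]
side [263 257  30   8 189] [0.632 0.067 0.045] [0.696 0.095 0.052]
side [256 270  32   9 215] [0.634 0.112 0.045] [0.702 0.141 0.052]
```

Run:
```python
from h import *
c=cam('top');g=cv2.cvtColor(c['color'],cv2.COLOR_BGR2GRAY)
L=cv2.createLineSegmentDetector().detect(g[120:270,230:410])[0][:,0]
for l in L:
    l=l+np.array([230,120,230,120]); n=np.hypot(l[0]-l[2],l[1]-l[3])
    if n<25: continue
    a=plane(c,l[0],l[1],.044);b=plane(c,l[2],l[3],.044);d=b-a
    an=np.degrees(np.arctan2(d[1],d[0]));an=(an+45)%90-45
    print(l.round(1),round(n),a[:2].round(3),b[:2].round(3),'ang',an.round(2))
P=cloud(c)
m=(P[...,2]>.045)&(P[...,2]<.066)&(P[...,0]>.5)&(P[...,0]<.58)&(P[...,1]>-.27)&(P[...,1]<.18)
Q=P[m];print(Q.min(0),Q.max(0),Q.mean(0),np.polyfit(Q[:,1],Q[:,0],1),len(Q))
```

```text
[249.6 156.8 283.4 150.7] 34 [0.847 0.186] [0.866 0.077] ang 9.48
[340.8 144.3 374.6 139.7] 34 [ 0.884 -0.108] [ 0.897 -0.217] ang 6.78
[293.4 152.1 327.2 146. ] 34 [0.86  0.045] [ 0.878 -0.064] ang 9.52
[376.4 139.5 388.6 205.8] 67 [ 0.897 -0.223] [ 0.677 -0.253] ang 7.67
[344.1 182.1 339.3 144.2] 38 [ 0.757 -0.115] [ 0.884 -0.103] ang 5.46
[255.5 195.8 250.7 160.4] 36 [0.717 0.166] [0.835 0.183] ang 8.05
[348.6 210.5 344.5 182.9] 28 [ 0.664 -0.127] [ 0.754 -0.116] ang 6.78
[259.8 221.8 255.7 196.7] 25 [0.633 0.152] [0.714 0.165] ang 9.58
[394.8 204.5 379.4 127.1] 79 [ 0.68  -0.273] [ 0.94  -0.234] ang 8.36
[299.6 190.8 293.6 154.3] 37 [0.731 0.026] [0.853 0.045] ang 8.7
[299.8 249.5 286.9 178.1] 73 [0.543 0.027] [0.773 0.066] ang 9.71
[304.9 219.3 300.  191.8] 28 [0.638 0.01 ] [0.728 0.025] ang 9.23
[240.2 149.3 251.  228.1] 80 [0.874 0.217] [0.613 0.179] ang 8.32
[373.1 156.4 348.1 159.5] 25 [ 0.84 -0.21] [ 0.831 -0.13 ] ang 6.35
[290.  156.8 299.8 216. ] 60 [0.845 0.056] [0.649 0.026] ang 8.69
[332.2 151.  343.6 211. ] 61 [ 0.861 -0.08 ] [ 0.662 -0.111] ang 8.96
[356.8 232.7 386.
[... 927 characters left out ...]
[0.83  0.167] ang 10.02
[308.1 254.3 275.7 260.8] 33 [0.527 0.002] [0.509 0.102] ang 10.43
[323.4 153.2 296.2 158.8] 28 [ 0.854 -0.051] [0.837 0.036] ang 11.02
[344.1 158.2 351.7 209.4] 52 [ 0.836 -0.118] [ 0.667 -0.137] ang 6.55
[369.8 203.3 364.5 173.1] 31 [ 0.686 -0.194] [ 0.785 -0.181] ang 7.74
[263.7 218.2 257.6 181.8] 37 [0.644 0.14 ] [0.763 0.16 ] ang 9.54
[307.3 209.3 302.9 184.4] 25 [0.67  0.003] [0.752 0.016] ang 9.15
[238.1 265.6 290.6 265.6] 52 [0.496 0.218] [0.493 0.056] ang -1.0
[268.1 132.7 295.6 131.5] 28 [0.928 0.127] [0.93  0.038] ang 1.36
[ 0.52230986 -0.01756898  0.04532076] [0.57984689 0.12856861 0.06174352] [0.53527795 0.07323517 0.05410155] [-0.20825782  0.55052975] 96
```

```bash
cat >> h.py <<'E'
def rel(pts,yaw=None):
    s=r.state();R=np.array(s['ee_rot']);p=np.array(s['tool_pos'])
    for q in pts: print(np.round((np.array(q)-p)@R*100,2))
    if yaw is not None:
        y0=np.degrees(np.arctan2(R[1,0],R[0,0])); print('turn',round(np.radians(y0-yaw),3))
E
python3 - <<'E'
from h import *
c=cam('top')
for l in ([267.9,256.9,299,251],[310.7,237.5,341.6,231.8],[356.8,232.7,386.8,228.9]):
    a=plane(c,l[0],l[1],.057);b=plane(c,l[2],l[3],.057);print(a.round(4),b.round(4),((a+b)/2).round(4))
P=cloud(c);o=r.outline_of('crate','top')[0];Q=P[o['mask']];Q=Q[Q[:,2]>.05];print('crate',np.percentile(Q,[1,99],axis=0).round(3))
# head standoff
u=np.array([np.cos(np.radians(9.6)),np.sin(np.radians(9.6)),0])
f=np.array([.521,.0745,0]); s=f-u*.045
print(s); rel([[.25,-.25,.26],[s[0],s[1],.2],[s[0],s[1],.038]],9.6)
E
```

```text
[0.5195 0.1241 0.057 ] [0.536  0.0288 0.057 ] [0.5278 0.0765 0.057 ]
[ 0.5774 -0.0075  0.057 ] [ 0.5935 -0.103   0.057 ] [ 0.5854 -0.0553  0.057 ]
[ 0.5898 -0.1497  0.057 ] [ 0.6    -0.2423  0.057 ] [ 0.5949 -0.196   0.057 ]
crate [[ 0.33  -0.697  0.052]
 [ 0.547 -0.382  0.159]]
[0.47663018 0.06699541 0.        ]
[ 12.01 -19.25  -5.66]
[ 45.99 -38.31   0.34]
[ 45.99 -38.31  16.54]
turn 0.271
```

Emit:
carry_out(plan="3 -5 -2 0; 6 -10 -4 0; 9 -15 -6 0.07; 12 -19.5 -6 0.14; 17 -22 -5 0.2; 22 -25 -4 0.27; 28 -28 -3 0.27; 34 -31.5 -2 0.27; 39 -35 -1 0.27; 44 -38 0 0.27; 46 -38.3 0 0.27; 46 -38.3 0 0.27", fingers=0, newtons=30)

```text
t: 3.1
tool_pos: [0.4776, 0.0684, 0.2027]
ee_rot: [[0.985, 0.171, -0.001], [0.171, -0.985, 0.0], [-0.001, -0.0, -1.0]]
force: [-0.5, -0.0, 0.3]
gripper_width: -0.0005
```

Run:
```python
from h import *
s=r.state();print(s['tool_pos'],s['ee_rot'],s['gripper_width'])
c=cam('top');cv2.imwrite('pics/t1.png',c['color']);c=cam('side');cv2.imwrite('pics/s1.png',c['color'])
```

```text
[0.47764693 0.06842768 0.20271509] [[ 9.85349253e-01  1.70546910e-01 -7.74945627e-04]
 [ 1.70547012e-01 -9.85349538e-01  6.70209419e-05]
 [-7.52162101e-04 -1.98203696e-04 -9.99999697e-01]] -0.00047531820263111893
```

View pics/s1.png

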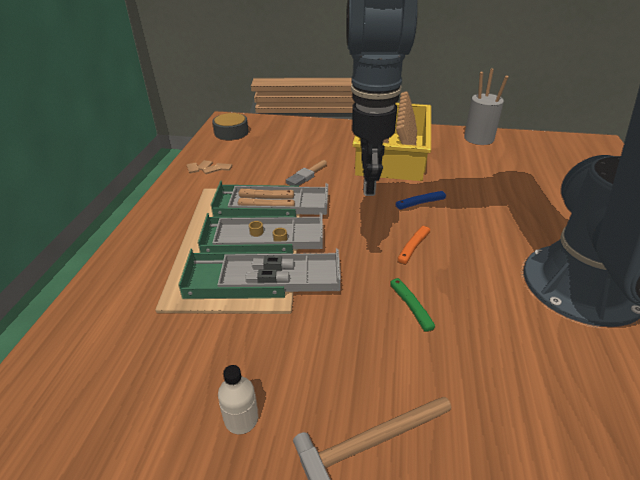

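The shut gripper (tip near pixel 370,190) stands in front of the hammer-head tray, whose lip is at about (340,270). Next I lower it and push.

Emit:
carry_out(plan="0 0 5 0; 0 0 10 0; 0 0 14 0; 0 0 16.3 0; 0 0 16.3 0; 1 0 16.3 0; 2 0 16.3 0; 3 0 16.3 0; 4 0 16.3 0; 5 0 16.3 0")

```text
t: 4.45
tool_pos: [0.5267, 0.0756, 0.0404]
ee_rot: [[0.986, 0.168, -0.0], [0.168, -0.986, 0.0], [-0.0, -0.0, -1.0]]
force: [-0.1, 0.2, 0.1]
gripper_width: -0.0002
```

Run:
```python
from h import *
s=r.state();print(s['tool_pos'],s['force'])
c=cam('side');cv2.imwrite('pics/s2.png',cv2.resize(c['color'][150:350,180:446],None,fx=3,fy=3))
```

```text
[0.52674203 0.07555135 0.04038674] [-0.14734119  0.16572741  0.14512127]
```

View pics/s2.png

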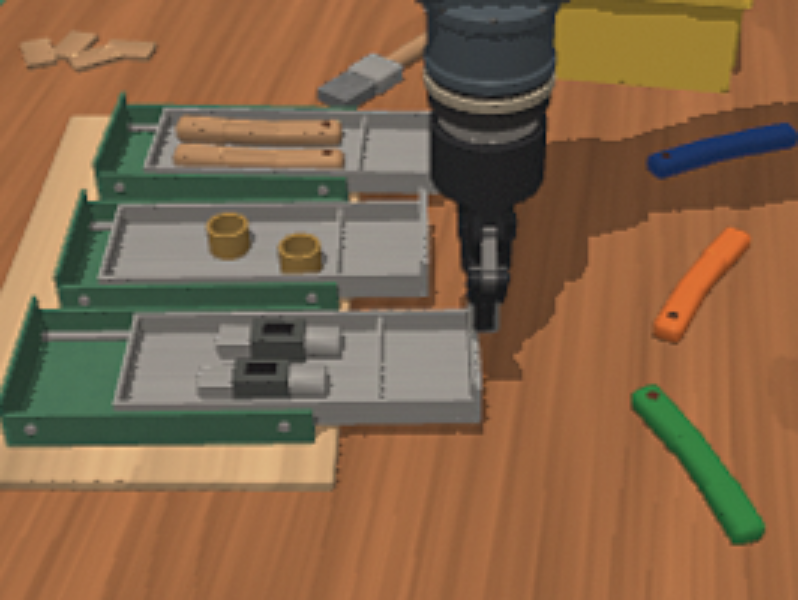

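Run:
```python
from h import *
for n in ('side','top'):
    c=cam(n);E=c['extrinsics']
    for p in ([.5267,.0756,.0404],[.5267,.0756,.1],[.528,.0765,.057],[.528,.0765,.026]):
        q=E[:3,:3]@np.array(p)+E[:3,3];uv=(q[0]/q[2]*c['f']+c['cx'],q[1]/q[2]*c['f']+c['cy']);print(n,p,np.round(uv,1),((uv[0]-180)*3,(uv[1]-150)*3), q[2], c['range_z'][int(uv[1]),int(uv[0])])
    cv2.imwrite(f'pics/{n}3.png',c['color'] if n=='side' else cv2.resize(c['color'][150:350,180:446],None,fx=3,fy=3))
```

```text
side [0.5267, 0.0756, 0.0404] [340.4 267.8] (np.float64(481.1572276262604), np.float64(353.32073919938784)) 1.003819168620433 1.0704291
side [0.5267, 0.0756, 0.1] [340.9 246.3] (np.float64(482.7290554753054), np.float64(289.0337531796283)) 0.9670615331245414 0.888754
side [0.528, 0.0765, 0.057] [339.9 262.2] (np.float64(479.61162464104507), np.float64(336.5335600490458)) 0.9930486033899837 1.0814272
side [0.528, 0.0765, 0.026] [339.6 272.9] (np.float64(478.8596917817408), np.float64(368.7983997848121)) 1.012167507758652 0.97279215
top [0.5267, 0.0756, 0.0404] [284.3 255. ] (np.float64(312.7587341759087), np.float64(315.1466464213794)) 1.363428596357921 0.7805834
top [0.5267, 0.0756, 0.1] [282.4 252.2] (np.float64(307.08319136089096), np.float64(306.6306026667727)) 1.3047345297644788 0.78386945
top [0.528, 0.0765, 0.057] [283.4 253.9] (np.float64(310.34436837981934), np.float64(311.6031577996937)) 1.3473168199539336 0.7809057
top [0.528, 0.0765, 0.026] [284.4 255.3] (np.float64(313.1932663139546), np.float64(315.87611952124445)) 1.377845612980724 0.7805834
```

View pics/top3.png

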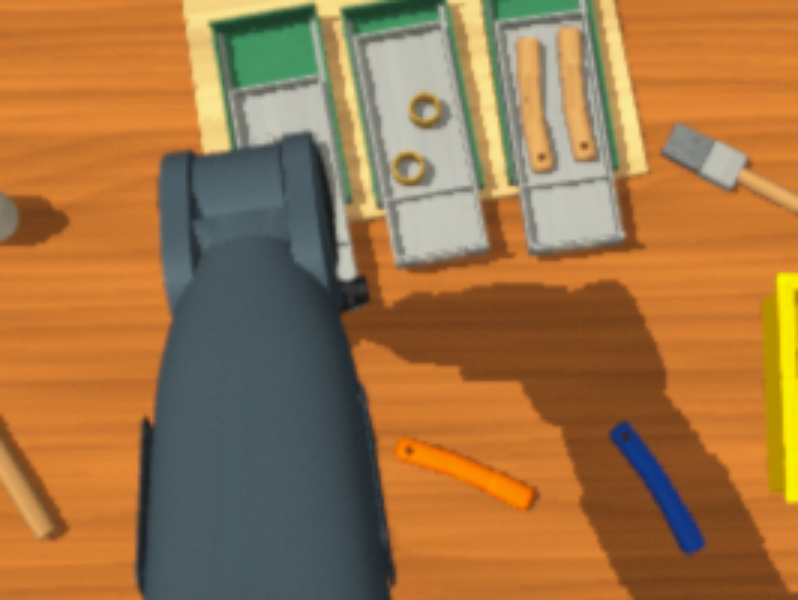

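Run:
```python
from h import *
c=cam('side');P=cloud(c)
for v in range(236,292,4):
    print(v,[ (u,P[v,u].round(3).tolist()) for u in (332,336,338,340,342,344,348)])
```

```text
236 [(332, [0.568, -0.086, -0.002]), (336, [0.535, 0.09, 0.137]), (338, [0.53, 0.105, 0.149]), (340, [0.524, 0.119, 0.161]), (342, [0.52, 0.124, 0.166]), (344, [0.516, 0.125, 0.167]), (348, [0.511, 0.09, 0.14])]
240 [(332, [0.566, -0.072, -0.003]), (336, [0.535, 0.093, 0.129]), (338, [0.526, 0.133, 0.162]), (340, [0.523, 0.127, 0.157]), (342, [0.519, 0.13, 0.16]), (344, [0.515, 0.129, 0.16]), (348, [0.507, 0.13, 0.161])]
244 [(332, [0.563, -0.053, -0.001]), (336, [0.531, 0.123, 0.143]), (338, [0.526, 0.137, 0.155]), (340, [0.522, 0.138, 0.157]), (342, [0.518, 0.135, 0.155]), (344, [0.514, 0.138, 0.158]), (348, [0.507, 0.134, 0.155])]
248 [(332, [0.561, -0.04, -0.002]), (336, [0.531, 0.124, 0.134]), (338, [0.527, 0.123, 0.134]), (340, [0.523, 0.125, 0.136]), (342, [0.519, 0.123, 0.135]), (344, [0.515, 0.123, 0.136]), (348, [0.508, 0.12, 0.134])]
252 [(332, [0.559, -0.029, -0.005]), (336, [0.535, 0.086, 0.092]), (338, [0.531, 0.091, 0.097]), (340, [0.527, 0.087, 0.094]), (342, [0.523, 0.087, 0.095]), (344, [0.518, 0.09, 0.097]), (348, [0.521, -0.029, -0.0])]
256 [(332, [0.551, 0.034, 0
[... 1204 characters left out ...]
.52, 0.055, -0.002]), (348, [0.512, 0.052, -0.003])]
280 [(332, [0.542, 0.099, 0.024]), (336, [0.533, 0.101, 0.027]), (338, [0.526, 0.125, 0.05]), (340, [0.528, 0.069, -0.002]), (342, [0.523, 0.069, -0.001]), (344, [0.519, 0.069, -0.0]), (348, [0.51, 0.066, -0.002])]
284 [(332, [0.537, 0.128, 0.041]), (336, [0.529, 0.127, 0.04]), (338, [0.525, 0.124, 0.038]), (340, [0.526, 0.082, -0.002]), (342, [0.522, 0.078, -0.005]), (344, [0.517, 0.081, -0.001]), (348, [0.509, 0.078, -0.003])]
288 [(332, [0.537, 0.13, 0.031]), (336, [0.529, 0.126, 0.028]), (338, [0.525, 0.126, 0.029]), (340, [0.524, 0.097, 0.001]), (342, [0.52, 0.093, -0.002]), (344, [0.516, 0.094, -0.001]), (348, [0.507, 0.09, -0.003])]
```

Emit:
carry_out(plan="-2 0 0 0; -3.5 0 0 0; -3.5 0 1 0; -3.5 0 1 0")

```text
t: 5.15
tool_pos: [0.4914, 0.0694, 0.0298]
ee_rot: [[0.986, 0.168, -0.001], [0.168, -0.986, 0.0], [-0.001, -0.0, -1.0]]
force: [0.2, 0.2, -0.3]
gripper_width: -0.0002
```

Run:
```python
from h import *
s=r.state();print(s['tool_pos'],s['force'],s['gripper_width'])
c=cam('side');P=cloud(c);cv2.imwrite('pics/s4.png',cv2.resize(c['color'][200:320,280:440],None,fx=5,fy=5,interpolation=2))
for v in range(240,290,3):
    print(v,[ (u,P[v,u].round(3).tolist()) for u in (352,354,357,360,363,366)])
```

```text
[0.49140929 0.06944872 0.02975449] [ 0.15005327  0.23443807 -0.34082978] -0.00017202241492471292
240 [(352, [0.503, 0.089, 0.13]), (354, [0.499, 0.085, 0.127]), (357, [0.492, 0.099, 0.139]), (360, [0.485, 0.12, 0.156]), (363, [0.48, 0.118, 0.155]), (366, [0.475, 0.083, 0.129])]
243 [(352, [0.503, 0.088, 0.122]), (354, [0.499, 0.087, 0.121]), (357, [0.491, 0.115, 0.145]), (360, [0.485, 0.123, 0.151]), (363, [0.479, 0.121, 0.151]), (366, [0.474, 0.111, 0.143])]
246 [(352, [0.504, 0.069, 0.098]), (354, [0.496, 0.127, 0.146]), (357, [0.49, 0.132, 0.151]), (360, [0.484, 0.129, 0.149]), (363, [0.478, 0.128, 0.149]), (366, [0.473, 0.128, 0.149])]
249 [(352, [0.503, 0.082, 0.101]), (354, [0.496, 0.12, 0.132]), (357, [0.489, 0.133, 0.144]), (360, [0.484, 0.13, 0.143]), (363, [0.478, 0.131, 0.144]), (366, [0.472, 0.13, 0.144])]
252 [(352, [0.504, 0.069, 0.082]), (354, [0.496, 0.117, 0.123]), (357, [0.49, 0.117, 0.123]), (360, [0.484, 0.116, 0.123]), (363, [0.478, 0.113, 0.121]), (366, [0.473, 0.113, 0.122])]
255 [(352, [0.503, 0.07, 0.075]), (354, [0.498, 0.079, 0.083]), (357, [0.492, 0.083, 0
[... 1460 characters left out ...]
.497, 0.059, -0.004]), (357, [0.491, 0.06, -0.002]), (360, [0.484, 0.059, -0.002]), (363, [0.477, 0.058, -0.002]), (366, [0.471, 0.058, -0.001])]
282 [(352, [0.5, 0.074, 0.001]), (354, [0.496, 0.072, -0.001]), (357, [0.49, 0.069, -0.003]), (360, [0.483, 0.067, -0.003]), (363, [0.476, 0.068, -0.002]), (366, [0.47, 0.069, 0.0])]
285 [(352, [0.499, 0.082, -0.0]), (354, [0.495, 0.078, -0.004]), (357, [0.489, 0.079, -0.003]), (360, [0.482, 0.08, -0.0]), (363, [0.476, 0.078, -0.001]), (366, [0.469, 0.078, -0.0])]
288 [(352, [0.499, 0.09, -0.002]), (354, [0.494, 0.091, -0.0]), (357, [0.488, 0.089, -0.001]), (360, [0.481, 0.088, -0.002]), (363, [0.475, 0.088, -0.001]), (366, [0.468, 0.086, -0.002])]
```

View pics/s4.png

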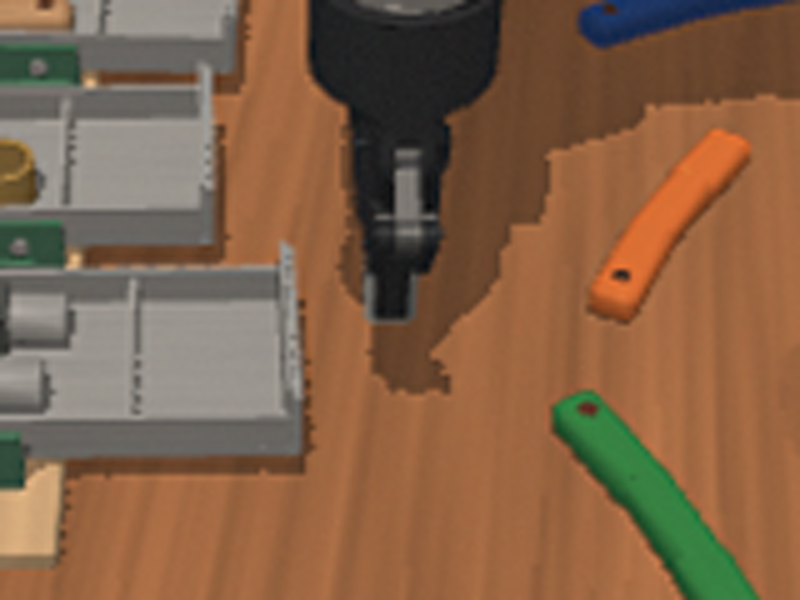

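Emit:
carry_out(plan="0 0 0.8 0; 0 0 1.5 0; 0 0 1.5 0; 0.8 0 1.5 0; 1.6 0 1.5 0; 2.2 0 1.5 0; 2.7 0 1.5 0; 3.2 0 1.5 0; 3.7 0 1.5 0; 4.2 0 1.5 0; 4.2 0 1.5 0")

```text
t: 6.58
tool_pos: [0.5337, 0.0767, 0.0154]
ee_rot: [[0.986, 0.168, 0.001], [0.168, -0.986, 0.0], [0.001, -0.0, -1.0]]
force: [-1.4, -0.1, -0.9]
gripper_width: -0.0001
```

Run:
```python
from h import *
s=r.state();print(s['tool_pos'],s['force'],s['gripper_width'])
c=cam('side');P=cloud(c);cv2.imwrite('pics/s5.png',cv2.resize(c['color'][170:320,200:400],None,fx=4,fy=4,interpolation=2))
```

```text
[0.5336913  0.07665795 0.0153917 ] [-1.42398138 -0.07202444 -0.89824426] -0.0001243398475435559
```

View pics/s5.png

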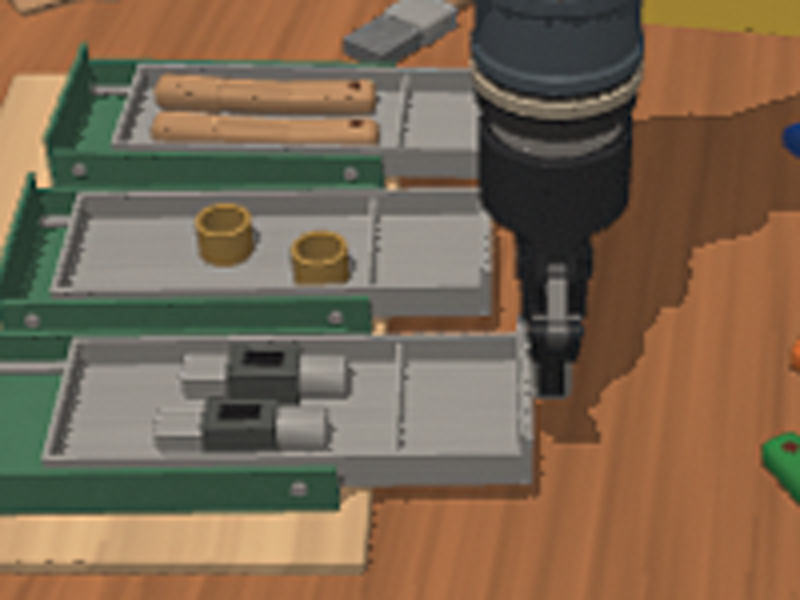

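Emit:
carry_out(plan="0.5 0 0 0; 1 0 0 0; 1.5 0 0 0; 2 0 0 0; 2.4 0 0 0; 2.8 0 0 0; 3 0 0 0; 3 0 0 0")

```text
t: 7.62
tool_pos: [0.563, 0.0816, 0.0154]
ee_rot: [[0.986, 0.168, 0.001], [0.168, -0.986, 0.0], [0.001, -0.0, -1.0]]
force: [-0.7, -0.5, 0.5]
gripper_width: -0.0002
```

Run:
```python
from h import *
s=r.state();print(s['tool_pos'],s['force'],s['gripper_width'])
c=cam('side');P=cloud(c);cv2.imwrite('pics/s6.png',cv2.resize(c['color'][170:320,200:400],None,fx=4,fy=4,interpolation=2))
```

```text
[0.56302683 0.08161064 0.01541389] [-0.70538286 -0.47615256  0.5435359 ] -0.0002478114249239409
```

View pics/s6.png

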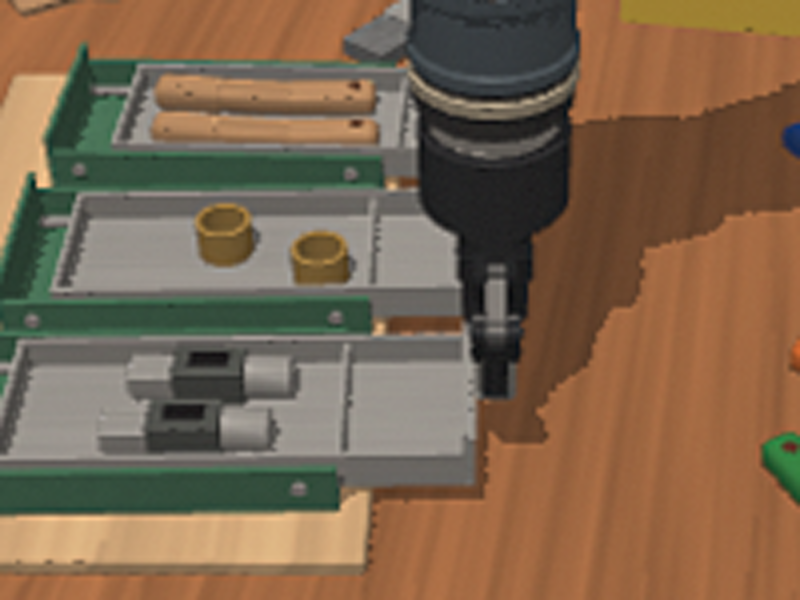

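Emit:
carry_out(plan="0.2 0 0 0; 0.4 0 0 0; 0.5 0 0 0; 0.5 0 0 0")

```text
t: 8.18
tool_pos: [0.5644, 0.0819, 0.0151]
ee_rot: [[0.986, 0.168, -0.005], [0.168, -0.986, -0.001], [-0.005, -0.0, -1.0]]
force: [-12.4, -2.8, 8.2]
gripper_width: -0.0002
```

Emit:
carry_out(plan="0.1 0 0 0; 0.2 0 0 0; 0.3 0 0 0; 0.3 0 0 0")

```text
t: 8.68
tool_pos: [0.5644, 0.0819, 0.015]
ee_rot: [[0.986, 0.168, -0.01], [0.168, -0.986, -0.002], [-0.01, -0.0, -1.0]]
force: [-23.2, -3.7, 17.1]
gripper_width: 0.0
```

Emit:
carry_out(plan="-1 0 0 0; -3 0 0 0; -5 0 0 0; -5 0 -4 0; -5 0 -9 0; -5 4 -12 0; -5 10 -12 0; -5 16 -12 0; -5 22 -12 0; -5 24 -12 0; -5 24 -12 0")

```text
t: 10.05
tool_pos: [0.5617, -0.1632, 0.1352]
ee_rot: [[0.986, 0.166, 0.001], [0.166, -0.986, 0.0], [0.001, -0.0, -1.0]]
force: [-0.8, 0.7, 0.3]
gripper_width: -0.0002
```

Run:
```python
from h import *
s=r.state();print(s['t'],s['tool_pos'],s['force'],s['gripper_width'])
c=cam('side');cv2.imwrite('pics/s7.png',cv2.resize(c['color'][170:320,180:400],None,fx=3.6,fy=3.6,interpolation=2))
c=cam('top');cv2.imwrite('pics/t7.png',cv2.resize(c['color'][120:320,200:466],None,fx=3,fy=3,interpolation=2))
```

```text
10.05 [ 0.56174733 -0.16316607  0.13520348] [-0.80629705  0.65438949  0.25179023] -0.0001887337649374221
```

View pics/s7.png

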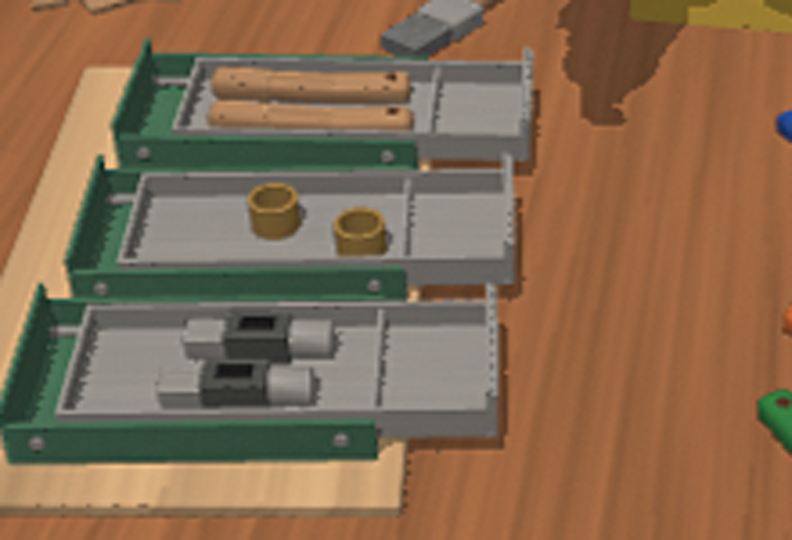

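View pics/t7.png

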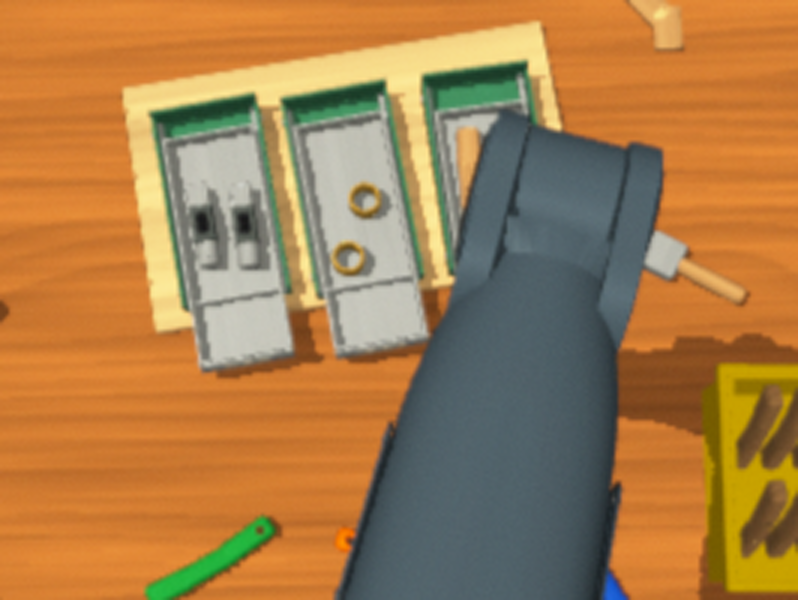

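Run:
```python
from h import *
c=cam('top');g=cv2.cvtColor(c['color'],cv2.COLOR_BGR2GRAY)
L=cv2.createLineSegmentDetector().detect(g[120:270,230:350])[0][:,0]
for l in L:
    l=l+np.array([230,120,230,120]); n=np.hypot(l[0]-l[2],l[1]-l[3])
    if n<18: continue
    a=plane(c,l[0],l[1],.05);b=plane(c,l[2],l[3],.05);d=b-a
    if abs(d[1])<abs(d[0]): continue
    m=(a+b)/2;u=np.radians(9.6);print(l.round(1),m[:2].round(3),'along',round(m[0]*np.cos(u)+m[1]*np.sin(u),4))
```

```text
[249.6 156.8 283.4 150.8] [0.854 0.131] along 0.864
[293.4 152.2 327.2 146.1] [ 0.867 -0.01 ] along 0.8531
[327.  159.9 303.1 164.2] [ 0.823 -0.024] along 0.8075
[283.1 164.4 259.5 168.8] [0.811 0.115] along 0.8187
[312.  237.3 340.7 232. ] [ 0.587 -0.056] along 0.5692
[265.7 242.3 295.6 236.5] [0.574 0.086] along 0.5807
[348.3 131.6 240.9 148.6] [0.899 0.04 ] along 0.8928
[268.2 219.6 291.8 215.4] [0.644 0.088] along 0.6496
[291.9 218.2 269.2 222.4] [0.635 0.086] along 0.6403
[311.8 215.4 336.7 210.7] [ 0.655 -0.051] along 0.6378
[336.9 213.4 314.3 217.6] [ 0.648 -0.055] along 0.6293
[281.  157.5 252.9 163.4] [0.832 0.129] along 0.8416
[306.7 239.9 273.  246.4] [0.562 0.057] along 0.5637
[338.3 237.9 316.8 241.2] [ 0.571 -0.059] along 0.5534
[323.4 153.2 296.2 158.9] [ 0.844 -0.008] along 0.8305
[256.8 166.5 276.8 162.8] [0.818 0.13 ] along 0.8278
[300.6 161.8 323.1 157.9] [ 0.831 -0.014] along 0.8166
[260.6 133.  294.4 131.5] [0.927 0.096] along 0.9297
[230.6 265.6 288.1 265.6] [0.494 0.151] along 0.5122
[304.4 249.4 331.9 249.4] [ 0.541 -0.03 ] along 0.5286
[238.1 135.4 258.1 133.2] [0.922 0.191] along 0.9407
[230.6 256.9 264.4 256.9] [0.522 0.188] along 0.5457
```

Run:
```python
from h import *
rel([[.6288,-.1922,.135],[.6288,-.1922,.05],[.6288,-.1922,.019]],6.3)
```

```text
[6.12 4.23 0.04]
[6.11 4.23 8.54]
[ 6.11  4.24 11.64]
turn 0.06
```

Emit:
carry_out(plan="3 2 0 0.03; 6.1 4.2 0 0.06; 6.1 4.2 0 0.06; 6.1 4.2 4 0.06; 6.1 4.2 8 0.06; 6.1 4.2 9.5 0.06; 6.1 4.2 9.5 0.06")

```text
t: 11.08
tool_pos: [0.6278, -0.1922, 0.0402]
ee_rot: [[0.994, 0.11, -0.002], [0.11, -0.994, 0.001], [-0.001, -0.001, -1.0]]
force: [-0.3, -0.4, -0.2]
gripper_width: 0.0
```

Run:
```python
from h import *
s=r.state();print(s['t'],s['tool_pos'],s['force'],s['gripper_width'])
c=cam('side');cv2.imwrite('pics/s8.png',cv2.resize(c['color'][130:270,200:400],None,fx=4,fy=4,interpolation=2))
```

```text
11.075 [ 0.62783924 -0.19222135  0.04023406] [-0.2637913  -0.42401673 -0.20515544] 3.38004570944645e-05
```

View pics/s8.png

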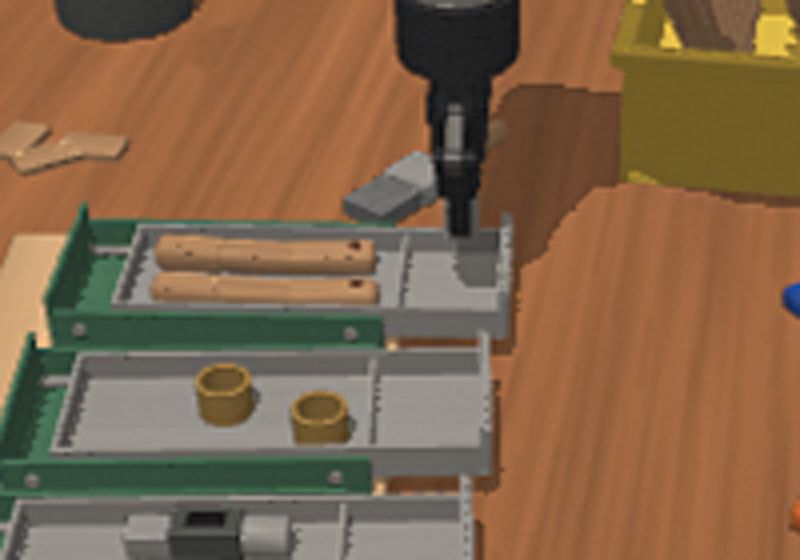

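The fingertips are over the middle of the handle tray's pocket, at about (460,235) in the crop. The lip is to their right, at (505,220–300).

Emit:
carry_out(plan="0 0 0.8 0; 0 0 1.6 0; 0 0 2.2 0; 0 0 2.2 0; -0.5 0 2.2 0; -1 0 2.2 0; -1.5 0 2.2 0; -2 0 2.2 0; -2.5 0 2.2 0; -2.5 0 2.2 0")

```text
t: 12.38
tool_pos: [0.6032, -0.1961, 0.0186]
ee_rot: [[0.994, 0.108, -0.0], [0.108, -0.994, -0.0], [-0.0, 0.0, -1.0]]
force: [0.5, 0.5, 0.8]
gripper_width: 0.0002
```

Run:
```python
from h import *
s=r.state();print(s['t'],s['tool_pos'],s['force'],s['gripper_width'])
c=cam('side');cv2.imwrite('pics/s9.png',cv2.resize(c['color'][130:270,200:400],None,fx=4,fy=4,interpolation=2))
```

```text
12.375 [ 0.60322086 -0.19609758  0.01859919] [0.45901618 0.50126238 0.82012045] 0.00024510956413803005
```

View pics/s9.png

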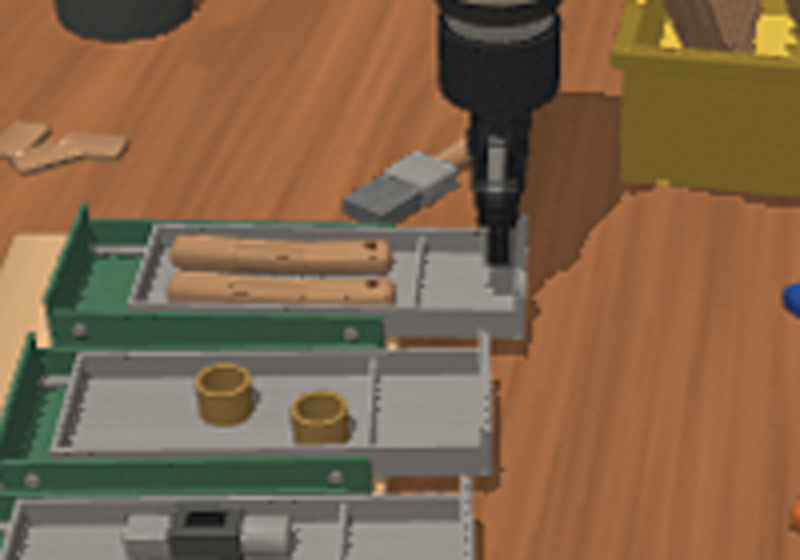

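Emit:
carry_out(plan="-0.5 0 0 0; -1.1 0 0 0; -1.8 0 0 0; -2.5 0 0 0; -3.2 0 0 0; -3.9 0 0 0; -4.6 0 0 0; -5.3 0 0 0; -6 0 0 0; -6.7 0 0 0; -7.4 0 0 0; -8 0 0 0")

```text
t: 13.92
tool_pos: [0.5238, -0.2047, 0.0184]
ee_rot: [[0.994, 0.109, -0.0], [0.109, -0.994, 0.0], [-0.0, -0.0, -1.0]]
force: [4.1, -2.6, 1.0]
gripper_width: 0.0004
```

Emit:
carry_out(plan="-0.4 0 0 0; -0.8 0 0 0; -1.2 0 0 0; -1.6 0 0 0; -1.6 0 0 0")

```text
t: 14.55
tool_pos: [0.5074, -0.2061, 0.0182]
ee_rot: [[0.994, 0.108, -0.001], [0.108, -0.994, 0.001], [-0.001, -0.001, -1.0]]
force: [1.1, -0.3, 1.2]
gripper_width: -0.0002
```

Run:
```python
from h import *
s=r.state();print(s['t'],s['tool_pos'],s['force'],s['gripper_width'])
c=cam('side');cv2.imwrite('pics/s10.png',cv2.resize(c['color'][130:290,200:420],None,fx=3.6,fy=3.6,interpolation=2))
```

```text
14.55 [ 0.50741866 -0.20613044  0.01817297] [ 1.10410077 -0.2664195   1.21943613] -0.0002388244761308735
```

View pics/s10.png

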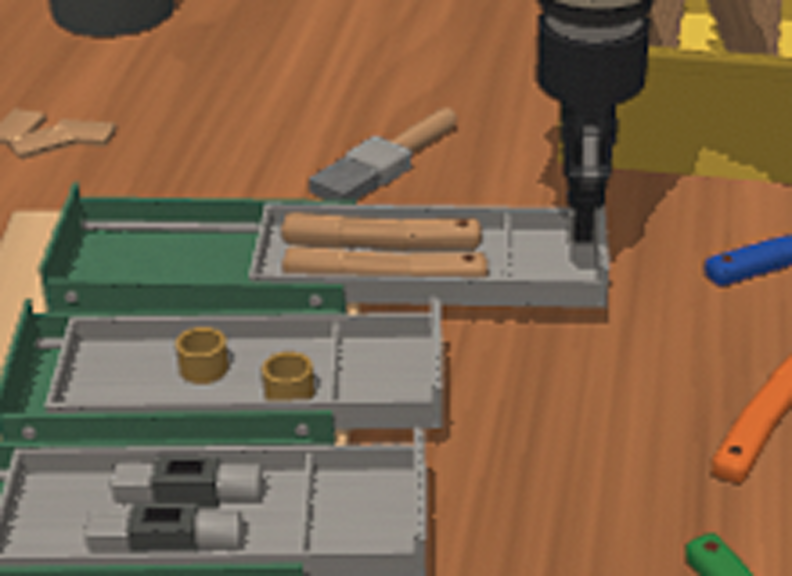

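Emit:
carry_out(plan="-0.3 0 0 0; -0.6 0 0 0; -0.8 0 0 0; -0.8 0 0 0")

```text
t: 15.1
tool_pos: [0.5042, -0.2065, 0.0185]
ee_rot: [[0.994, 0.11, 0.007], [0.11, -0.994, 0.002], [0.007, -0.001, -1.0]]
force: [17.3, 5.1, -10.7]
gripper_width: 0.0
```

Emit:
carry_out(plan="-0.2 0 0 0; -0.4 0 0 0; -0.4 0 0 0")

```text
t: 15.48
tool_pos: [0.5042, -0.2067, 0.0189]
ee_rot: [[0.994, 0.111, 0.013], [0.111, -0.994, 0.003], [0.014, -0.001, -1.0]]
force: [31.5, 8.4, -20.5]
gripper_width: -0.0001
```

Emit:
carry_out(plan="0.8 0 0 0; 1.6 0 0 0; 2.4 0 0 0; 2.4 0 0 0; 2.4 0 -4 0; 2.4 0 -9 0; 2.4 0 -14 0; 2.4 0 -18 0; -3 0 -18 0; -9 -4 -18 0; -13 -8 -18 0; -13 -8 -18 0")

```text
t: 16.98
tool_pos: [0.3545, -0.1405, 0.1986]
ee_rot: [[0.994, 0.109, -0.001], [0.109, -0.994, 0.001], [-0.001, -0.001, -1.0]]
force: [0.3, -0.6, 0.6]
gripper_width: -0.0002
```

Run:
```python
from h import *
s=r.state();print(s['t'],s['tool_pos'],s['force'],s['gripper_width'])
c=cam('side');cv2.imwrite('pics/s11.png',cv2.resize(c['color'][130:330,180:446],None,fx=3,fy=3,interpolation=2))
c=cam('top');cv2.imwrite('pics/t11.png',c['color'])
g=cv2.cvtColor(c['color'],cv2.COLOR_BGR2GRAY)
L=cv2.createLineSegmentDetector().detect(g[120:290,230:410])[0][:,0]
for l in L:
    l=l+np.array([230,120,230,120]); n=np.hypot(l[0]-l[2],l[1]-l[3])
    if n<18: continue
    a=plane(c,l[0],l[1],.05);b=plane(c,l[2],l[3],.05);d=b-a
    if abs(d[1])<abs(d[0]): continue
    m=(a+b)/2;u=np.radians(9.6 if m[1]>-.1 else 6.3);print(l.round(1),m[:2].round(3),'along',round(m[0]*np.cos(u)+m[1]*np.sin(u),4))
```

```text
16.975 [ 0.35450165 -0.14045049  0.19856696] [ 0.31346235 -0.59751519  0.61707556] -0.00015022298212536109
[249.6 156.8 283.4 150.7] [0.854 0.131] along 0.864
[340.8 144.3 374.6 139.7] [ 0.888 -0.162] along 0.8645
[293.4 152.1 327.2 146. ] [ 0.867 -0.01 ] along 0.8532
[283.1 164.5 259.5 168.7] [0.811 0.115] along 0.8188
[327.  159.9 303.1 164.2] [ 0.823 -0.024] along 0.8075
[378.2 188.8 354.4 191.9] [ 0.726 -0.184] along 0.7016
[311.9 237.2 341.7 231.9] [ 0.587 -0.057] along 0.5692
[265.7 242.3 296.5 236.4] [0.575 0.084] along 0.5807
[378.3 126.8 240.9 148.6] [ 0.906 -0.008] along 0.8916
[382.1 270.1 408.8 280. ] [ 0.458 -0.263] along 0.4263
[268.2 219.6 291.8 215.4] [0.644 0.088] along 0.6496
[311.8 215.4 336.7 210.7] [ 0.655 -0.051] along 0.6378
[336.9 213.3 314.3 217.7] [ 0.648 -0.055] along 0.6294
[291.9 218.2 269.2 222.4] [0.635 0.086] along 0.6403
[349.4 235.9 316.8 241.4] [ 0.574 -0.077] along 0.553
[281.  157.4 252.9 163.5] [0.832 0.129] along 0.8416
[306.5 240.  273.  246.3] [0.562 0.058] along 0.5638
[369.6 146.4 344.2 149.3] [ 0.868 -0.159] along 0.8451
[323.4 153.2 296.2 158.9] [ 0.844 -0.008] along 0.8305
[363.  245.  384.4 241.9] [ 0.556 -0.201] along 0.531
[384.4 244.7 363.2 247.5] [ 0.548 -0.201] along 0.5227
[375.7 184.6 349.2 188.4] [ 0.739 -0.172] along 0.7157
[300.6 161.8 324.3 157.7] [ 0.831 -0.016] along 0.8165
[238.1 265.6 289.4 265.6] [0.494 0.138] along 0.5098
[273.1 131.9 293.1 131.9] [0.927 0.078] along 0.9274
[239.4 256.9 265.6 256.9] [0.521 0.173] along 0.5429
```

View pics/s11.png

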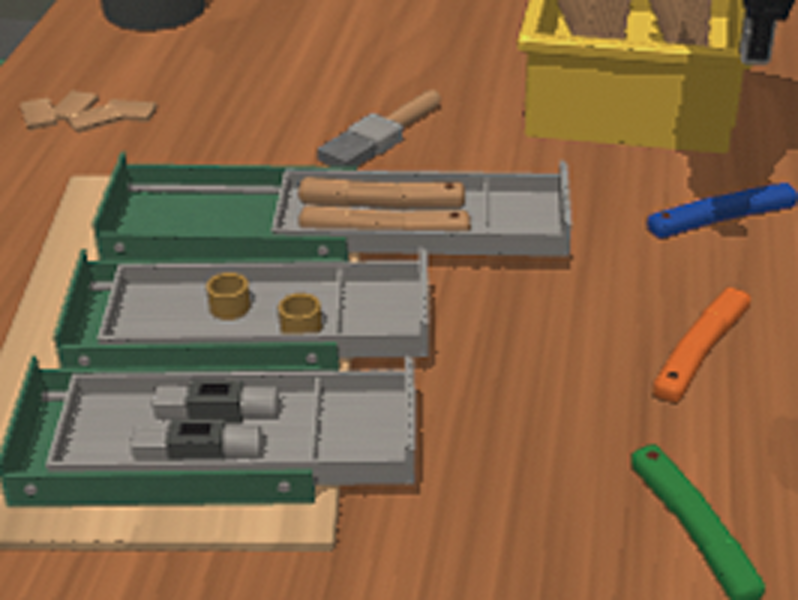

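View pics/t11.png

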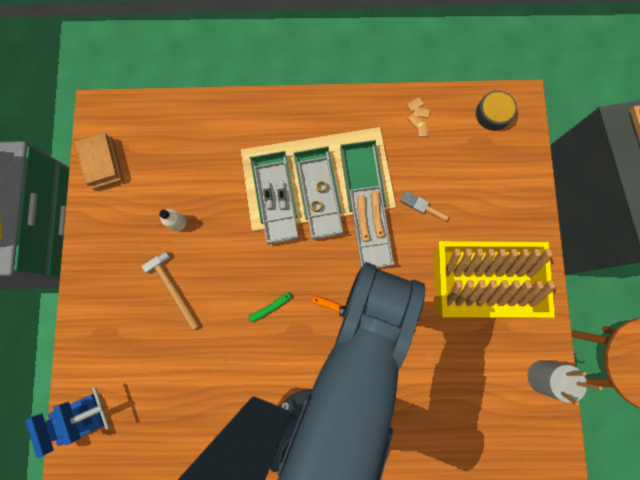

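Run:
```python
from h import *
print(r.state()['joint_velocities']);print(r.finish_job())
```

```text
[-0.35491197  2.49696933  2.2326625  -0.59621139 -0.06139848 -0.14547903]
the job is handed in; nothing more can be done
None
```

I pushed the hammer-head tray home with the shut fingers on its front plate. Then I hooked the shut fingertips behind the handle tray's lip and drew it out until it stopped. After that I lifted clear to about 0.2 m above the bench and handed the job in at about 17 s; no verdict is reported.

**Final checks (top camera, about 1–2 mm accuracy):**
- **Handle tray:** it stands about 118 mm out. The pull force rose to about 31 N at the stop with no further travel.
- **Hammer-head tray:** it is within about 1 mm of the brass-ring tray's home position. The push force rose to about 23 N against its stop.
- **Brass-ring tray:** it shows no movement.
- **Loose parts:** in the last pictures, both handles, both heads and both rings lie in their rear compartments.
- **Other things on the bench:** the crate, hammer, bottle and brush look unmoved, and nothing touches the gripper.

**What disagreed:**
- **Fingertip height:** in the side camera the shut fingertips ended about 20 mm higher than the reported TCP. My first push at TCP height 40 mm passed over the lip without touching it. I went by the picture and worked at TCP heights of 15–19 mm.
- **Arm still moving:** the last joint reading before handing in showed small speeds, up to 2.5 deg/s, so the arm was still settling in free space.

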